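# Cover the instrument tub, then take off the transport lid

### The job

Swing the small cabinet's door open by its handle to about a right angle and leave it open. Take the nested pair of lids out of the rack on the inside of the door by the black knob, lower the pair onto the blue instrument tub, keeping hold until the inner lid is fully seated in the tub's mouth, and let go. Then lift the yellow outer lid alone by its collar, leaving the inner lid seated on the tub, and finish while still holding the outer lid level in the air, well clear above the top of the black knob; leave the tub where it stands and do not disturb the other things.

Things in the scene. Friction and masses are not known exactly. Their poses are not given: they have to be found in the camera images.
- cabinet: White bench cabinet, 220 deep (x) x 240 wide (y) x 260 mm tall, fixed. Origin: centre of its underside; its open front, closed by the door, faces its own -x (towards the robot) at x = -110.
- door (a joint): Angle of the cabinet's grey door (rad): 0 shut, 1.57 a right angle, stop at 1.75. Upright hinge at the cabinet's left (+y) edge; the free right edge swings out towards the robot, clockwise seen from above. Starts shut, no catch. Light friction (0.12 N m, damped); it stays where it is left.
- door_handle (a point): Point on the axis of the door's dark steel upright bar handle: bar about 10 mm thick, 110 long, axis 35 out from the door's outer face, 30 mm gap behind it, free on both sides along the door. The point is 225 mm above the table, 15 below the bar's top, 31 below the door's top edge. Door shut, in the cabinet's axes, it lies at x -50, y -205 mm from the hinge. Turns with the door.
- door_hinge (a point): Point on the door's upright hinge axis, at the handle point's height. The door panel is 236 wide x 252 tall x 15 mm thick.
- rack_floor (a point): Floor centre of the white open-topped rack on the door's inside, 140 mm above the table; pocket 130 x 133 mm, lips 18 mm high on three sides. Moves with the door, 98 mm along it from the hinge and 66 mm from its inside face; with the door at a right angle the rack is free from above.
- inner_lid: Steel inner lid, 0.13-0.23 kg, axis z up. Origin: centre of its plug's underside. Plug 12 mm deep, 99 across, tapering to 88 at the bottom; flange 113 across, z 12 to 16, with vent dots; 14 mm stem; round black knob 20 across, z 50 to 92. Starts in the door's rack, on its plug, the outer lid nested on it. Seated on the tub its origin is 73 mm above the tub's underside.
- outer_lid: Yellow plastic outer lid, 0.09-0.15 kg, 125 mm across, loose on the inner lid's flange. Origin: centre of its skirt's lower edge, 6 mm above the inner lid's origin. Skirt 10 deep, 119 inside; plate z 10 to 14; round collar 38 outside, 28 inside, z 14 to 46. The knob stands up through it with 4 mm clear all round. Lifting the knob lifts both; lifting the collar lifts the outer lid alone.
- knob (a point): Point on the black knob's axis to grip it at, 79 mm above the inner lid's origin, 13 mm below the knob's top, 27 mm above the collar's top.
- collar (a point): Point on the axis of the outer lid's collar, 39 mm above the outer lid's origin, 7 mm below the collar's top and 25 mm above the plate; the nested knob top stands 47 mm above it.
- tub: Round blue enamelled metal instrument tub, loose, about 0.8 kg, 112 mm outside, 104 mm inside, 85 mm tall, open at the top, a few instruments fixed inside. Origin: centre of its underside.
- tub_rim (a point): Centre of the tub's mouth, at rim height (85 mm above its underside).
- wipes_jar: Bystander: white jar with blue cap, 84 mm across, 140 mm tall. Origin: centre of its underside.
- disinfectant: Bystander: white bottle with green cap, 66 mm across, 190 mm tall. Origin: centre of its underside.
- cup: Bystander: white cup, 72 mm across, 90 mm tall. Origin: centre of its underside.
- cassette: Bystander: flat yellow instrument cassette, 80 x 180 x 33 mm, lying on the table. Origin: centre of its underside.
- glove_box: Bystander: white and green glove box, 120 x 230 x 70 mm. Origin: centre of its underside.
There are look-alikes about, which are no part of the job. Several things look just like the tub: the one meant starts nearest to the robot's base.

How it is judged:
By the outcome, as a careful person would: the job done as asked, in the order asked, and still so for the second after the job is handed in, while the arm keeps its last pose, push and grip.
It also fails if it takes over 69 s, if anything falls off the work surface, if the arm or the gripper's body presses on something with over 40 N, if the wrist force passes 120 N, or if a joint passes its speed limit or range.

### The arm

A 6-joint arm with a two-finger parallel gripper is mounted at the origin on the work surface. World frame = base frame: x ahead of the robot, y to its left, z up, the work surface at z = 0. Lengths are in m, angles in rad, forces in N, time in s.
With the tool pointing down it reaches from about 0.35 to 0.975 m from the base axis. Payload 4.9 kg.
Tool frame: the origin (TCP) lies on the centre line of the jaws, within the pads' length; the fingertips stand 19 mm ahead of it and the grasp point (between the pads) is the TCP; z points along the fingers, y is the line along which they close (so a half turn about z gives the same grasp; the last joint's range is limited). The gripper opens to 85 mm and grips with 20 to 120 N. Pads are 22 mm wide; open, the fingers measure 114 mm over their backs; the gripper's body (76 mm by 85 mm) begins 54 mm behind the grasp point. The pads swing forward as they close: fully open they stand 13 mm farther back than shut.
Start: joints at [1.145, 0.053, 1.613, -0, 1.476, -0.119], TCP at [0.189, 0.596, 0.25] pointing down, gripper open.
Joint ranges: [-3.01, 3.01], [-1.01, 2.22], [0.06, 2.58], [-1.02, 4.17], [0.09, 2.62], [-3.14, 3.14]. Speed limits (rad/s): [2.57, 2.57, 3.14, 3.14, 3.14, 3.14].

### API

Orientations are given as a rotation vector (axis times angle).
In Python, from station import ctrl, grab_frame, calibration, workorder gives the robot as it stands. The module is installed in compiled form; this text tells all that it offers.
- The arm moves only by the shell command python3 -m creep 'ROWS' [OPENING]. ROWS is JSON, a list of rows, each an object of numbers: "x", "y", "z": the shift along the tool's x, y, z in mm; "spin": the turn about the tool's z in rad. In form: [{"x": .., "y": .., "z": .., "spin": ..}, ...]. A call has 1 to 20 rows; each row shifts and turns the commanded pose from where the row before left it, along the tool's axes as they then stand; what a row does not reach is not made up. A row lasts 1/8 s, in which the tool goes at most 62.5 mm and 10.7 degrees, less where a joint would pass 70% of its speed; a pose out of reach is approached as far as the arm can. A call with a gripper value outside its range is refused whole. OPENING is the closure, from 0 (fully open) to 1 (shut), set as the call begins (- or left out, the last holds). The fingers move at their own pace and stop on an object; the grip force is fixed at half the most. Time passes only in rows, so rows that do not move let the fingers close. It gives the time, the measured TCP pose, the force, the opening and the grip force at its end, in the units of the state.
- ctrl.sense(): the state, without advancing time (a new reading comes with each control period).
- grab_frame(name): name is "scene" or "side" or "wrist"; returns the picture (400x640x3 uint8, red, green, blue); there is no depth.
- calibration(name): a dict with "intrinsics" (3x3 intrinsics, pixels), "R" (3x3) and "t" (3): a world point X has camera coordinates R X + t. Camera axes: x right, y down, z forward; pixel columns grow to the right and rows downward; lengths in m; the calibration is good to about 2 mm. A picture is of the moment at which its call begins: read the wrist's pose just before it. calibration takes no time and is no camera call; for the wrist camera it gives the pose at the moment of the call.
- workorder.hand_in(): hands the job in; it is judged then, once.
The state is a dict: "t": time; "joints": joint angles; "joint_velocities": joint speeds; "effort": joint torques, N m; "eef_pos": TCP position; "tool_rot": TCP orientation; "wrist_force": force on the tool from outside, world axes, zero at the start; "moment": the same for the moment, N m; "gripper_width": finger opening in m; "grip_force": force on a finger pad.
Only numpy, scipy, OpenCV 4.12 (cv2) and the standard library are available. Lean on these libraries where they do the work, as an engineer would, in place of code of your own. Each camera call takes 0.05 s, during which the arm holds its last target. There are 200 camera calls.

## Working session

There is one attempt and no reset: what is moved stays moved. The work goes in short steps, Python scripts to look and compute and a shell command to move; the robot and the scene stay as the last step left them, time stands still between calls to the robot, and variables do not carry over. Pictures are saved under pics/ and viewed, at most 10 in all, crops included, and the job is handed in when it is done.

```bash
mkdir -p pics
cat > h.py <<'E'
import numpy as np, cv2
from station import ctrl, grab_frame, calibration, workorder
from scipy.spatial.transform import Rotation as Ro
def ray(c,u,v):
    K=np.array(c["intrinsics"]);R=np.array(c["R"]);t=np.array(c["t"])
    d=R.T@np.linalg.inv(K)@np.array([u,v,1.]);return -R.T@t,d
def onz(c,u,v,z):
    o,d=ray(c,u,v);return o+d*(z-o[2])/d[2]
def proj(c,X):
    p=np.array(c["intrinsics"])@(np.array(c["R"])@np.array(X)+np.array(c["t"]));return p[:2]/p[2]
def tri(c1,p1,c2,p2):
    o1,d1=ray(c1,*p1);o2,d2=ray(c2,*p2)
    s=np.linalg.lstsq(np.c_[d1,-d2],o2-o1,rcond=None)[0]
    a,b=o1+d1*s[0],o2+d2*s[1];return (a+b)/2,np.linalg.norm(a-b)
def save(n,im): cv2.imwrite("pics/%s.png"%n,im[...,::-1])
def delta(T,spin=0):
    "mm in tool axes from measured pose to world point T"
    s=ctrl.sense();return Ro.from_rotvec(s["tool_rot"]).inv().apply(np.array(T)-s["eef_pos"])*1000
E
python3 - <<'E'
from h import *
a=grab_frame("scene");b=grab_frame("side")
save("scene",a);save("side",b)
for n in("scene","side"):
    c=calibration(n);print(n,np.round(-np.array(c["R"]).T@c["t"],3),np.round(c["intrinsics"],1).tolist())
s=ctrl.sense();print(s["eef_pos"],Ro.from_rotvec(s["tool_rot"]).as_matrix().round(3))
E
```

```text
scene [0.939 0.579 1.333] [[381.9, 0.0, 324.8], [0.0, 381.9, 195.8], [0.0, 0.0, 1.0]]
side [0.01  0.985 1.254] [[464.9, 0.0, 311.3], [0.0, 464.9, 192.5], [0.0, 0.0, 1.0]]
[0.18851551 0.59533861 0.24919193] [[-0.953  0.302 -0.001]
 [ 0.302  0.953 -0.002]
 [ 0.    -0.002 -1.   ]]
```

View pics/scene.png

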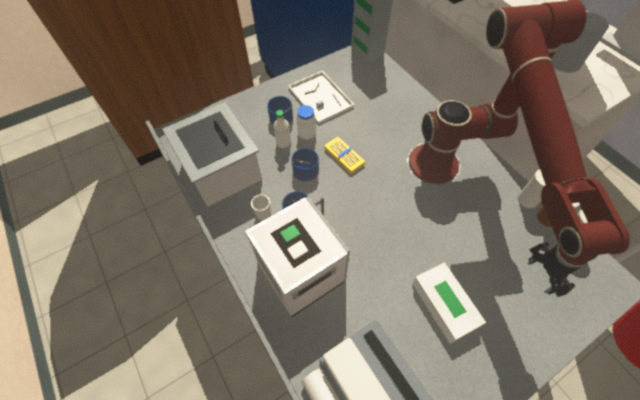

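View pics/side.png

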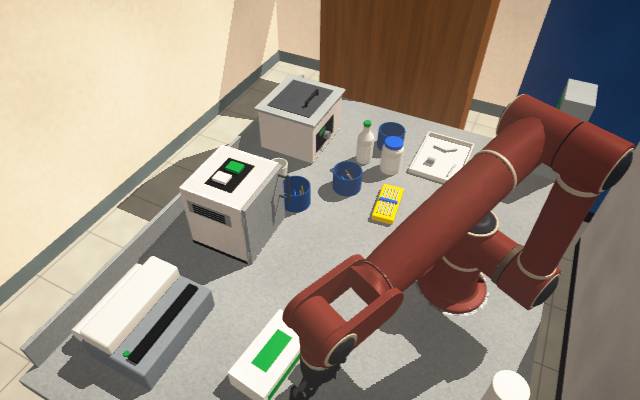

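The scene shows the cabinet with the black top panel at scene (300,245) / side (230,200); its grey door faces the robot. The bar handle is near scene (321,205) / side (281,192).
Tub candidates, all blue: scene (280,108), (305,163) and (293,205). In the side view they are (391,137), (347,178) and (297,193). By eye, (305,163) is nearest the base. I'll measure all three and take one close crop.

Run:
```python
from h import *
a=cv2.imread("pics/scene.png");b=cv2.imread("pics/side.png")
A=cv2.resize(a[140:310,235:360],None,fx=3.2,fy=3.2,interpolation=cv2.INTER_CUBIC)
B=cv2.resize(b[130:270,175:300],None,fx=3.2,fy=3.2,interpolation=cv2.INTER_CUBIC)
M=np.zeros((544,800,3),np.uint8);M[:A.shape[0],:400]=A[:544];M[:B.shape[0],400:]=B;cv2.imwrite("pics/crop.png",M)
for n,im in(("scene",a),("side",b)):
    c=calibration(n)
    h=cv2.cvtColor(im,cv2.COLOR_BGR2HSV)
    m=cv2.inRange(h,(105,110,30),(125,255,200))
    k,l,st,ce=cv2.connectedComponentsWithStats(m)
    for i in range(1,k):
        if st[i,4]>60: 
            x,y,w,hh,ar=st[i];p=onz(c,x+w/2,y+hh*.35,0.085);print(n,st[i].tolist(),ce[i].round(0),p.round(3),np.hypot(*p[:2]).round(3))
    m=cv2.inRange(h,(0,0,170),(180,60,255))
```

```text
scene [253, 0, 100, 43, 3199] [304.  17.] [-0.009 -1.103  0.085] 1.103
side [518, 0, 122, 147, 11558] [591.  59.] [-0.218 -1.683  0.085] 1.698
side [379, 122, 24, 28, 240] [387. 133.] [ 0.423 -0.567  0.085] 0.707
side [333, 161, 30, 35, 798] [347. 178.] [ 0.478 -0.247  0.085] 0.538
side [285, 176, 25, 36, 667] [298. 194.] [ 0.609 -0.086  0.085] 0.615
side [589, 188, 21, 25, 157] [598. 201.] [-0.375 -0.541  0.085] 0.658
```

View pics/crop.png

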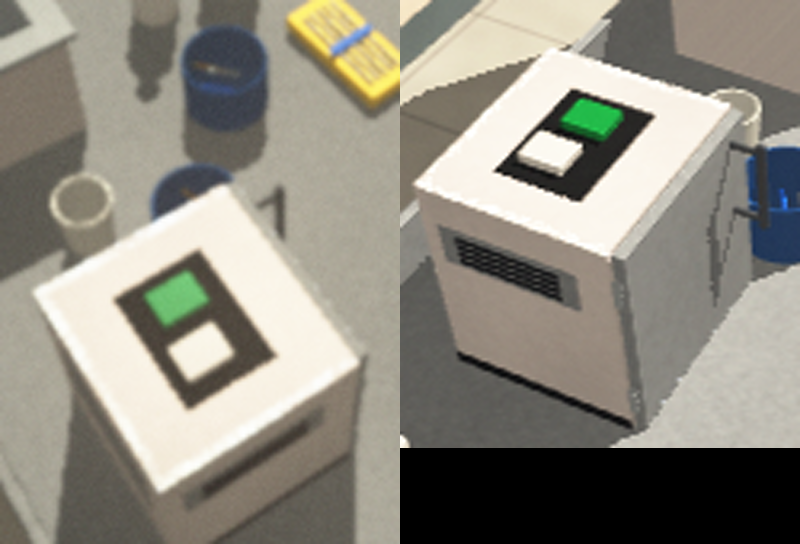

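The crop shows the grey door with the dark bar handle (crop left (280,190)-(283,235), right (763,148)-(765,222)). The tub nearest the base, 0.54 m against 0.62 and 0.71, is the one at scene (305,163).

Run:
```python
from h import *
cs,cd=calibration("scene"),calibration("side")
S=lambda u,v:(u/3.2+235,v/3.2+140); D=lambda u,v:((u-400)/3.2+175,v/3.2+130)
pairs=dict(bartop=((280,189),(763,148),.24),barbot=((283,236),(765,222),.13),FR=((228,187),(735,103),.26),FL=((358,356),(608,255),.26),BL=((157,490),(415,187),.26),BR=((37,292),(553,48),.26),
 tubrim=((225,57),None,.085))
for k,(p,q,z) in pairs.items():
    if q: print(k,onz(cs,*S(*p),z).round(3),onz(cd,*D(*q),z).round(3),tri(cs,S(*p),cd,D(*q))[0].round(3))
    else: print(k,onz(cs,*S(*p),z).round(3))
# rims: side view tubs
for p in((347.5,170),(297,184)): print(onz(cd,*p,.085).round(3))
# bystanders
for n,p in(("cassette",(345,155)),("glove",(449,302))): print(n,onz(cs,*p,.05).round(3))
print("jarcap",onz(cs,306,113,.14).round(3),"green",onz(cs,280,114,.19).round(3),"cup",onz(cs,261,202,.09).round(3))
```

```text
bartop [0.583 0.019 0.24 ] [0.583 0.018 0.24 ] [0.583 0.018 0.24 ]
barbot [0.578 0.016 0.13 ] [0.586 0.015 0.13 ] [0.581 0.021 0.139]
FR [ 0.633 -0.002  0.26 ] [ 0.631 -0.011  0.26 ] [ 0.631 -0.006  0.259]
FL [0.627 0.225 0.26 ] [0.628 0.231 0.26 ] [0.628 0.227 0.258]
BL [0.851 0.234 0.26 ] [0.844 0.239 0.26 ] [0.851 0.232 0.252]
BR [ 0.853 -0.     0.26 ] [ 0.85  -0.001  0.26 ] [ 0.852 -0.003  0.257]
tubrim [ 0.486 -0.265  0.085]
[ 0.488 -0.263  0.085]
[ 0.622 -0.107  0.085]
cassette [ 0.324 -0.211  0.05 ]
glove [0.382 0.494 0.05 ]
jarcap [ 0.379 -0.43   0.14 ] green [ 0.494 -0.44   0.19 ] cup [ 0.737 -0.173  0.09 ]
```

```bash
python3 -m creep '[{"z":-30,"spin":-0.16},{"z":-30,"spin":-0.165},{"x":-27,"y":-42,"z":-2},{"x":-27,"y":-42},{"x":-27,"y":-42},{"x":-27,"y":-42},{"x":-27,"y":-42},{"x":-27,"y":-42},{"x":-27,"y":-42},{"x":-27,"y":-42},{"x":-27,"y":-42},{"x":-27,"y":-42},{"x":-27,"y":-42},{"x":-27,"y":-42},{"x":-27,"y":-42},{"x":-23,"y":-38},{},{},{}]' 0
python3 - <<'E'
from h import *
s=ctrl.sense();print(s["eef_pos"],s["joints"].round(2) if hasattr(s["joints"],"round") else s["joints"],Ro.from_rotvec(s["tool_rot"]).as_matrix().round(3).tolist())
c=calibration("wrist");im=grab_frame("wrist");save("w1",im)
print(proj(c,(.583,.018,.24)),proj(c,(.583,.018,.13)),proj(c,(.631,-.006,.26)), delta((.583,.018,.225)).round(1))
E
```

```text
[0.18851551 0.59533861 0.24919193] [ 1.15  0.05  1.61  0.    1.48 -0.12] [[-0.953, 0.302, -0.001], [0.302, 0.953, -0.002], [0.0, -0.002, -1.0]]
[-92.28639869 731.81631766] [ 10.41675042 575.59659622] [-104.29887511  791.32202321] [-550.4 -431.3   24.9]$[0]: bad value
```

View pics/w1.png

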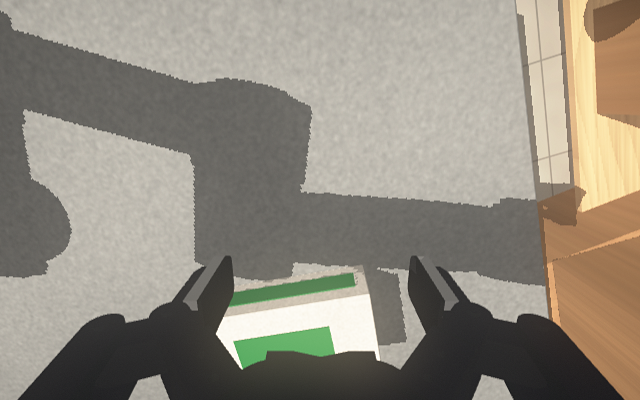

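The move was refused because every row needs all four keys, so this picture only shows the start pose with the glove box below. I'll retry with full rows.

```bash
python3 -m creep '[{"x":0,"y":0,"z":-30,"spin":-0.16},{"x":0,"y":0,"z":-30,"spin":-0.165},{"x":-27,"y":-42,"z":-2,"spin":0},{"x":-27,"y":-42,"z":0,"spin":0},{"x":-27,"y":-42,"z":0,"spin":0},{"x":-27,"y":-42,"z":0,"spin":0},{"x":-27,"y":-42,"z":0,"spin":0},{"x":-27,"y":-42,"z":0,"spin":0},{"x":-27,"y":-42,"z":0,"spin":0},{"x":-27,"y":-42,"z":0,"spin":0},{"x":-27,"y":-42,"z":0,"spin":0},{"x":-27,"y":-42,"z":0,"spin":0},{"x":-27,"y":-42,"z":0,"spin":0},{"x":-27,"y":-42,"z":0,"spin":0},{"x":-27,"y":-42,"z":0,"spin":0},{"x":-23,"y":-38,"z":0,"spin":0},{"x":0,"y":0,"z":0,"spin":0},{"x":0,"y":0,"z":0,"spin":0}]' 0
python3 - <<'E'
from h import *
s=ctrl.sense();print(s["eef_pos"],np.round(s["joints"],2),Ro.from_rotvec(s["tool_rot"]).as_matrix().round(3).tolist())
c=calibration("wrist");im=grab_frame("wrist");save("w2",im)
print(proj(c,(.583,.018,.24)),proj(c,(.583,.018,.13)),proj(c,(.631,-.006,.26)), delta((.583,.018,.225)).round(1))
E
```

```text
t: 2.4
eef_pos: [0.573, 0.019, 0.3119]
tool_rot: [0.028, -3.14, -0.001]
wrist_force: [0.5, -0.5, -0.4]
gripper_width: 0.0854
grip_force: 0.0
[0.5729918  0.01895755 0.31186041] [-0.1  -0.1   1.66  0.    1.58 -1.69] [[-1.0, -0.018, -0.001], [-0.018, 1.0, 0.0], [0.001, 0.0, -1.0]]
[319.40900668 233.53164122] [319.66011749 190.46580674] [282.96259211 309.41223672] [-10.2  -1.6  87. ]
```

View pics/w2.png

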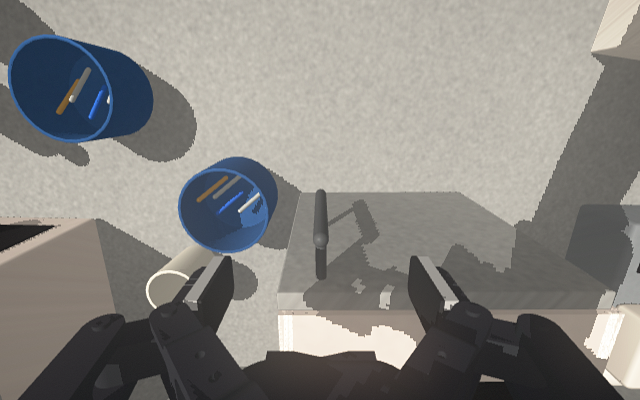

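The wrist view shows the bar handle at (320,193)-(321,241), with its top at the lower end. The target tub's rim is at (60,88), and the look-alike tub's is at (224,211).

Run:
```python
from h import *
c=calibration("wrist")
for p,z in(((320.5,239),.24),((320.5,194),.13),((60,88),.085),((224,211),.085)): print(onz(c,*p,z).round(4))
o,_=ray(c,0,0);print(o)
```

```text
[0.5872 0.0193 0.24  ]
[0.5869 0.0194 0.13  ]
[ 0.4861 -0.265   0.085 ]
[ 0.6244 -0.0982  0.085 ]
[0.49622601 0.01727584 0.43474486]
```

```bash
python3 -m creep '[{"x":-13,"y":0,"z":30,"spin":0},{"x":0,"y":0,"z":30,"spin":0},{"x":0,"y":0,"z":27,"spin":0},{"x":0,"y":0,"z":0,"spin":0}]' 0
python3 -m creep '[{"x":0,"y":0,"z":0,"spin":0},{"x":0,"y":0,"z":0,"spin":0},{"x":0,"y":0,"z":0,"spin":0},{"x":0,"y":0,"z":0,"spin":0},{"x":0,"y":0,"z":0,"spin":0},{"x":0,"y":0,"z":0,"spin":0}]' 1
```

```text
t: 2.95
eef_pos: [0.5843, 0.0203, 0.2226]
tool_rot: [0.031, -3.136, -0.001]
wrist_force: [-0.5, 0.5, -0.1]
gripper_width: 0.0853
grip_force: 0.0
t: 3.7
eef_pos: [0.5866, 0.0192, 0.226]
tool_rot: [-0.029, 3.141, 0.001]
wrist_force: [-1.1, 1.2, 4.3]
gripper_width: 0.0094
grip_force: 58.5
```

```bash
python3 -m creep '[{"x":20.2,"y":6,"z":0,"spin":0.1},{"x":20.2,"y":6,"z":0,"spin":0.1},{"x":20.2,"y":6,"z":0,"spin":0.1},{"x":20.2,"y":6,"z":0,"spin":0.1},{"x":20.2,"y":6,"z":0,"spin":0.1},{"x":20.2,"y":6,"z":0,"spin":0.1},{"x":0,"y":0,"z":0,"spin":0}]'
python3 - <<'E'
from h import *
s=ctrl.sense();R=Ro.from_rotvec(s["tool_rot"]);M=R.as_matrix();p=s["eef_pos"]
print(p,s["wrist_force"],np.degrees(np.arctan2(M[1,1],M[0,1])), np.hypot(*(p[:2]-[.633,.225])))
E
```

```text
t: 4.58
eef_pos: [0.4771, 0.0805, 0.226]
tool_rot: [-0.9, -3.009, 0.005]
wrist_force: [-4.8, -4.1, 6.3]
gripper_width: 0.0096
grip_force: 59.6
[0.47708953 0.08052228 0.22601564] [-4.80211181 -4.12286907  6.29617078] 56.702569935303735 0.21256031377771956
```

```bash
python3 -m creep '[{"x":20.2,"y":6,"z":0,"spin":0.1},{"x":20.2,"y":6,"z":0,"spin":0.1},{"x":20.2,"y":6,"z":0,"spin":0.1},{"x":20.2,"y":6,"z":0,"spin":0.1},{"x":20.2,"y":6,"z":0,"spin":0.1},{"x":20.2,"y":6,"z":0,"spin":0.1},{"x":20.2,"y":6,"z":0,"spin":0.1},{"x":20.2,"y":6,"z":0,"spin":0.1},{"x":20.2,"y":6,"z":0,"spin":0.1},{"x":14.2,"y":4.1,"z":0,"spin":0.07},{"x":0,"y":0,"z":0,"spin":0},{"x":0,"y":0,"z":0,"spin":0}]'
python3 -m creep '[{"x":0,"y":0,"z":0,"spin":0},{"x":0,"y":0,"z":0,"spin":0},{"x":0,"y":0,"z":0,"spin":0},{"x":0,"y":0,"z":0,"spin":0}]' 0
```

```text
t: 6.08
eef_pos: [0.4248, 0.2719, 0.226]
tool_rot: [-2.195, -2.241, 0.004]
wrist_force: [-11.2, 2.4, 8.2]
gripper_width: 0.0095
grip_force: 60.1
t: 6.58
eef_pos: [0.4269, 0.2704, 0.2251]
tool_rot: [2.2, 2.242, -0.0]
wrist_force: [-0.2, 0.0, -0.1]
gripper_width: 0.0805
grip_force: 0.0
```

```bash
python3 -m creep '[{"x":0,"y":0,"z":-40,"spin":0},{"x":0,"y":0,"z":-40,"spin":0},{"x":0,"y":0,"z":-30,"spin":0},{"x":-40,"y":35,"z":0,"spin":0},{"x":-40,"y":35,"z":0,"spin":0},{"x":-32,"y":35,"z":0,"spin":0},{"x":0,"y":0,"z":0,"spin":0},{"x":0,"y":0,"z":0,"spin":0}]' 0
python3 - <<'E'
from h import *
s=ctrl.sense();c=calibration("wrist");im=grab_frame("wrist");save("w3",im)
print(s["eef_pos"],proj(c,(.532,.16,.232)))
E
```

```text
t: 7.58
eef_pos: [0.5337, 0.1607, 0.3351]
tool_rot: [-2.2, -2.242, 0.0]
wrist_force: [0.2, 0.2, 0.1]
gripper_width: 0.0853
grip_force: 0.0
[0.5336957  0.16072498 0.3350833 ] [316.6643051  207.18650242]
```

View pics/w3.png

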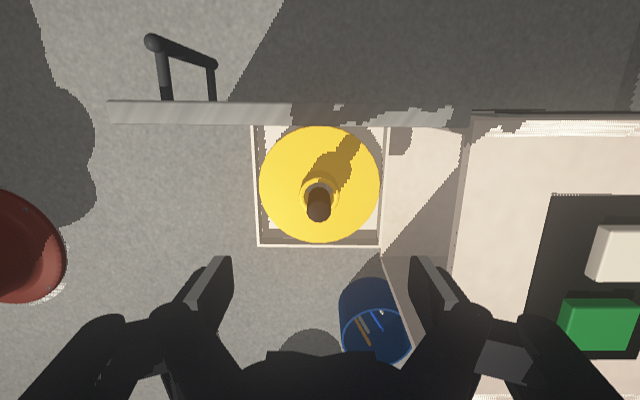

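The door stands at about a right angle, with the rack at (320,185) and the yellow lid in it. The knob top is at about (319,208), where I predicted it.

Run:
```python
from h import *
c=calibration("wrist");im=cv2.imread("pics/w3.png");h=cv2.cvtColor(im,cv2.COLOR_BGR2HSV)
m=cv2.inRange(h,(18,110,60),(35,255,255))
k=max(cv2.findContours(m,0,2)[0],key=cv2.contourArea);e=cv2.fitEllipse(cv2.convexHull(k));print(e)
P=onz(c,*e[0],.160);print("lid",P.round(4),"diam",np.linalg.norm(onz(c,e[0][0]+e[1][0]/2,e[0][1],.16)-P)*2)
r=im[185:228,300:338].max(2);ys,xs=np.where(r<95);print("dark",xs.min()+300,xs.max()+300,ys.min()+185,ys.max()+185)
q=(( xs.min()+xs.max())/2+300, ys.max()+185-12.5)
K=onz(c,*q,.232);print("knob",K.round(4),"delta lid",delta([*P[:2],.219]).round(1),delta([*K[:2],.219]).round(1))
# door angle from top edge
a,b=onz(c,108,101,.256),onz(c,452,107,.256);print(np.degrees(np.arctan2(*(a-b)[:2][::-1])),a,b)
```

```text
((318.75482177734375, 183.5581817626953), (118.3333511352539, 121.3382339477539), 90.38158416748047)
lid [0.533  0.1609 0.16  ] diam 0.12011583354630487
dark 307 329 190 221
knob [0.5329 0.1593 0.232 ] delta lid [ -0.3  -0.4 116.3] [ -1.8  -0.6 116.3]
-179.7604972123832 [0.39846398 0.23707994 0.256     ] [0.6170222  0.23799354 0.256     ]
```

```bash
python3 -m creep '[{"x":-1,"y":0,"z":40,"spin":0},{"x":0,"y":0,"z":40,"spin":0},{"x":0,"y":0,"z":36,"spin":0},{"x":0,"y":0,"z":0,"spin":0},{"x":0,"y":0,"z":0,"spin":0}]' 0
python3 -m creep '[{"x":0,"y":0,"z":0,"spin":0},{"x":0,"y":0,"z":0,"spin":0},{"x":0,"y":0,"z":0,"spin":0},{"x":0,"y":0,"z":0,"spin":0},{"x":0,"y":0,"z":0,"spin":0},{"x":0,"y":0,"z":0,"spin":0},{"x":0,"y":0,"z":0,"spin":0}]' 1
```

```text
t: 8.25
eef_pos: [0.5343, 0.1603, 0.2212]
tool_rot: [2.198, 2.243, 0.003]
wrist_force: [1.1, -0.2, -0.1]
gripper_width: 0.0855
grip_force: 0.0
t: 9.12
eef_pos: [0.5338, 0.1595, 0.2196]
tool_rot: [-2.2, -2.242, 0.001]
wrist_force: [-3.3, -0.9, 3.9]
gripper_width: 0.0182
grip_force: 58.8
```

```bash
python3 -m creep '[{"x":0,"y":0,"z":-6,"spin":0},{"x":0,"y":0,"z":-15,"spin":0},{"x":0,"y":0,"z":-25,"spin":0},{"x":0,"y":0,"z":-30,"spin":0},{"x":0,"y":0,"z":-25,"spin":0},{"x":0,"y":0,"z":-10,"spin":0},{"x":0,"y":0,"z":0,"spin":0}]'
python3 -m creep '[{"x":-10,"y":-1,"z":0,"spin":0},{"x":-20,"y":-2,"z":0,"spin":0},{"x":-30,"y":-3,"z":0,"spin":0},{"x":-35,"y":-4,"z":0,"spin":0},{"x":-35,"y":-4,"z":0,"spin":0},{"x":-35,"y":-4,"z":0,"spin":0},{"x":-35,"y":-4,"z":0,"spin":0},{"x":-35,"y":-4,"z":0,"spin":0},{"x":-35,"y":-4,"z":0,"spin":0},{"x":-35,"y":-4,"z":0,"spin":0},{"x":-35,"y":-4,"z":0,"spin":0},{"x":-35,"y":-4,"z":0,"spin":0},{"x":-20,"y":-2,"z":0,"spin":0},{"x":-10,"y":-1,"z":0,"spin":0},{"x":0,"y":0,"z":0,"spin":0},{"x":0,"y":0,"z":0,"spin":0}]'
python3 - <<'E'
from h import *
s=ctrl.sense();c=calibration("wrist");im=grab_frame("wrist");save("w4",im)
print(s["eef_pos"],proj(c,(.486,-.265,.085)), delta((.486,-.265,.073+.079)).round(1),Ro.from_rotvec(s["tool_rot"]).as_matrix().round(3).tolist())
E
```

```text
t: 10.0
eef_pos: [0.5342, 0.1597, 0.331]
tool_rot: [2.2, 2.242, 0.002]
wrist_force: [0.2, -0.2, -2.9]
gripper_width: 0.0181
grip_force: 58.8
t: 12.0
eef_pos: [0.4968, -0.2453, 0.3303]
tool_rot: [-2.199, -2.243, -0.001]
wrist_force: [-0.2, -0.1, -4.0]
gripper_width: 0.0182
grip_force: 58.8
[ 0.49676453 -0.24533444  0.33033313] [310.44817295 184.30378569] [-19.6 -11.3 178.4] [[-0.02, 1.0, 0.0], [1.0, 0.02, 0.0], [0.0, 0.0, -1.0]]
```

View pics/w4.png

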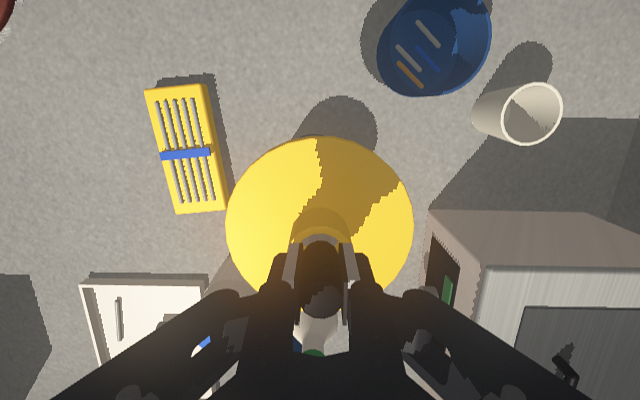

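The lid pair hangs level over the tub area, with the cassette at (185,148) and the look-alike tub at (430,45) both clear. Next I hover just above the rim and check the alignment.

```bash
python3 -m creep '[{"x":-9,"y":-5,"z":0,"spin":0},{"x":-10,"y":-6,"z":20,"spin":0},{"x":0,"y":0,"z":30,"spin":0},{"x":0,"y":0,"z":35,"spin":0},{"x":0,"y":0,"z":30,"spin":0},{"x":0,"y":0,"z":20,"spin":0},{"x":0,"y":0,"z":8,"spin":0},{"x":0,"y":0,"z":0,"spin":0},{"x":0,"y":0,"z":0,"spin":0},{"x":0,"y":0,"z":0,"spin":0}]'
python3 - <<'E'
from h import *
s=ctrl.sense();p=s["eef_pos"];print(p)
tiles=[]
for n in("scene","side"):
    im=grab_frame(n);c=calibration(n);save("h_"+n,im);im=im[...,::-1].copy()
    u,v=proj(c,(p[0],p[1],.1)).astype(int);t=cv2.resize(im[v-45:v+45,u-50:u+50],None,fx=4,fy=4,interpolation=cv2.INTER_CUBIC);tiles.append(t);print(n,u-50,v-45)
cv2.imwrite("pics/hover.png",np.hstack(tiles))
E
```

```text
t: 13.3
eef_pos: [0.4866, -0.2658, 0.1887]
tool_rot: [2.198, 2.241, 0.001]
wrist_force: [0.5, -0.1, -3.5]
gripper_width: 0.0187
grip_force: 58.8
[ 0.48663215 -0.26581807  0.18874554]
scene 254 110
side 298 121
```

View pics/hover.png

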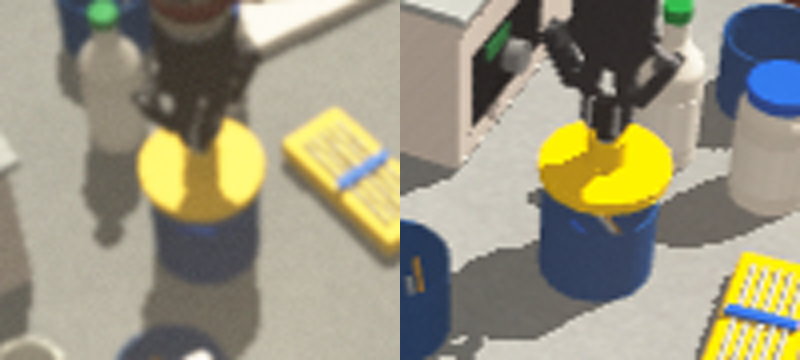

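Run:
```python
from h import *
for n,o in(("scene",(254,110)),("side",(298,121))):
    c=calibration(n);im=cv2.imread("pics/h_%s.png"%n);h=cv2.cvtColor(im,cv2.COLOR_BGR2HSV)
    crop=h[o[1]:o[1]+90,o[0]:o[0]+100]
    my=cv2.inRange(crop,(18,110,100),(35,255,255));mb=cv2.inRange(crop,(105,110,20),(130,255,220))
    k,l,st,ce=cv2.connectedComponentsWithStats(mb)
    j=[i for i in range(1,k) if st[i,4]>150];print(n,[st[i].tolist() for i in j])
    k,l,st,ce=cv2.connectedComponentsWithStats(my);i=1+st[1:,4].argmax();print("lid",st[i].tolist())
    for z in(.0,.03,.06,.085,.113,.125): print(z,(proj(c,(.4866,-.2655,z))-o).round(2))
    # sides of tub: per-row extents mid
    for r in range(50,70,3):
        xs=np.where(mb[r,25:70])[0];print(r,xs.min()+25,xs.max()+26,end=" | ")
    print()
```

```text
scene []
lid [34, 29, 32, 26, 598]
0.0 [51.89 60.01]
0.03 [51.61 55.86]
0.06 [51.32 51.58]
0.085 [51.07 47.9 ]
0.113 [50.78 43.66]
0.125 [50.66 41.8 ]Traceback (most recent call last):
  File "<stdin>", line 12, in <module>
    return umr_minimum(a, axis, None, out, keepdims, initial, where)
ValueError: zero-size array to reduction operation minimum which has no identity
```

Run:
```python
from h import *
o=(298,121);c=calibration("side");im=cv2.imread("pics/h_side.png");h=cv2.cvtColor(im,cv2.COLOR_BGR2HSV)[o[1]:o[1]+90,o[0]:o[0]+100]
mb=cv2.inRange(h,(100,90,20),(130,255,220));my=cv2.inRange(h,(18,110,100),(35,255,255))
for r in range(52,70,3):
    xs=np.where(mb[r,28:70])[0];print(r,xs.min()+28,xs.max()+29,end=" | ")
xs=np.where(my[40,20:80])[0];print("lid",xs.min()+20,xs.max()+21)
for z in(.0,.03,.06,.113): print(z,(proj(c,(.4866,-.2655,z))-o).round(2))
print(proj(c,(.49,-.2655,.03))-proj(c,(.48,-.2655,.03)),proj(c,(.48,-.2655,.03))-proj(c,(.48,-.2755,.03)))
```

```text
52 36 64 | 55 36 64 | 58 35 64 | 61 35 63 | 64 35 63 | 67 35 62 | lid 34 68
0.0 [48.74 64.99]
0.03 [49.16 59.37]
0.06 [49.59 53.62]
0.113 [50.38 43.13]
[-2.35879128 -0.79209423] [-1.02997977  1.55002659]
```

The alignment agrees in both views to about 2 mm. I'll lower gently now.

```bash
python3 -m creep '[{"x":0,"y":0,"z":6,"spin":0},{"x":0,"y":0,"z":6,"spin":0},{"x":0,"y":0,"z":5,"spin":0},{"x":0,"y":0,"z":4,"spin":0},{"x":0,"y":0,"z":4,"spin":0},{"x":0,"y":0,"z":0,"spin":0},{"x":0,"y":0,"z":0,"spin":0}]'
python3 -m creep '[{"x":0,"y":0,"z":3,"spin":0},{"x":0,"y":0,"z":3,"spin":0},{"x":0,"y":0,"z":0,"spin":0},{"x":0,"y":0,"z":0,"spin":0}]'
```

```text
t: 14.28
eef_pos: [0.4861, -0.2655, 0.1625]
tool_rot: [2.2, 2.242, 0.0]
wrist_force: [-0.1, -0.4, -3.1]
gripper_width: 0.0183
grip_force: 58.8
t: 14.78
eef_pos: [0.4863, -0.2653, 0.1566]
tool_rot: [2.2, 2.242, 0.001]
wrist_force: [1.2, 0.7, -1.2]
gripper_width: 0.0184
grip_force: 58.9
```

```bash
python3 -m creep '[{"x":0,"y":0,"z":2,"spin":0},{"x":0,"y":0,"z":2,"spin":0},{"x":0,"y":0,"z":0,"spin":0},{"x":0,"y":0,"z":0,"spin":0}]'; python3 -m creep '[{"x":0,"y":0,"z":1.5,"spin":0},{"x":0,"y":0,"z":0,"spin":0},{"x":0,"y":0,"z":0,"spin":0}]'
```

```text
t: 15.28
eef_pos: [0.4871, -0.2652, 0.1551]
tool_rot: [2.199, 2.241, 0.003]
wrist_force: [-1.2, 5.6, 8.8]
gripper_width: 0.0182
grip_force: 60.6
t: 15.65
eef_pos: [0.487, -0.2649, 0.1523]
tool_rot: [2.199, 2.242, 0.004]
wrist_force: [0.6, 4.7, 5.6]
gripper_width: 0.0187
grip_force: 59.9
```

```bash
python3 -m creep '[{"x":0,"y":0,"z":1.5,"spin":0},{"x":0,"y":0,"z":0,"spin":0},{"x":0,"y":0,"z":0,"spin":0}]'
python3 - <<'E'
from h import *
import time
P=[]
for n in range(3): grab_frame("side");s=ctrl.sense();P.append(s["eef_pos"]);print(s["wrist_force"].round(1) if hasattr(s["wrist_force"],"round") else s["wrist_force"],np.round(s["moment"],2))
print(np.mean(P,0))
E
```

```text
t: 16.02
eef_pos: [0.4872, -0.2651, 0.1523]
tool_rot: [2.199, 2.242, 0.004]
wrist_force: [-2.5, 7.1, 12.9]
gripper_width: 0.0182
grip_force: 60.5
[-3.   7.9 12.6] [1.18 0.08 0.04]
[-2.3  7.  12.7] [ 1.21  0.12 -0.01]
[-2.3  6.8 12.1] [ 1.18  0.09 -0.02]
[ 0.48717127 -0.26507865  0.15230196]
```

```bash
python3 -m creep '[{"x":1.2,"y":0,"z":0,"spin":0},{"x":0,"y":0,"z":0,"spin":0},{"x":0,"y":0,"z":0,"spin":0}]'; python3 -m creep '[{"x":0,"y":0,"z":1,"spin":0},{"x":0,"y":0,"z":0,"spin":0},{"x":0,"y":0,"z":0,"spin":0}]';python3 - <<'E'
from h import *
s=ctrl.sense();print(s["moment"])
E
```

```text
t: 16.55
eef_pos: [0.487, -0.2647, 0.1522]
tool_rot: [2.198, 2.241, 0.001]
wrist_force: [-2.7, 3.7, 10.2]
gripper_width: 0.0187
grip_force: 60.4
t: 16.92
eef_pos: [0.4871, -0.2648, 0.1522]
tool_rot: [2.198, 2.24, 0.001]
wrist_force: [-4.4, 5.2, 14.3]
gripper_width: 0.0185
grip_force: 60.9
[0.96492635 0.44676031 0.0118647 ]
```

```bash
python3 -m creep '[{"x":0,"y":0,"z":0,"spin":0},{"x":0,"y":0,"z":0,"spin":0},{"x":0,"y":0,"z":0,"spin":0},{"x":0,"y":0,"z":0,"spin":0},{"x":0,"y":0,"z":0,"spin":0}]' 0
python3 -m creep '[{"x":0,"y":0,"z":-30,"spin":0},{"x":0,"y":0,"z":-40,"spin":0},{"x":0,"y":0,"z":-30,"spin":0},{"x":0,"y":0,"z":0,"spin":0},{"x":0,"y":0,"z":0,"spin":0}]'
python3 - <<'E'
from h import *
s=ctrl.sense();c=calibration("wrist");im=grab_frame("wrist");save("w5",im)
p=(.4868,-.265);print(s["eef_pos"],"knobtop",proj(c,(*p,.165)),"plate",proj(c,(*p,.093)))
h=cv2.cvtColor(im,cv2.COLOR_RGB2HSV);m=cv2.inRange(h,(18,110,60),(35,255,255));m[:, :200]=0
k=max(cv2.findContours(m,0,2)[0],key=cv2.contourArea);e=cv2.fitEllipse(cv2.convexHull(k));print(e,onz(c,*e[0],.093))
E
```

```text
t: 17.55
eef_pos: [0.4859, -0.2642, 0.1481]
tool_rot: [-2.2, -2.242, 0.0]
wrist_force: [-0.0, 0.8, 0.3]
gripper_width: 0.0853
grip_force: 0.0
t: 18.18
eef_pos: [0.4855, -0.2639, 0.2469]
tool_rot: [-2.199, -2.241, 0.0]
wrist_force: [-0.2, 1.1, -0.2]
gripper_width: 0.0851
grip_force: 0.0
[ 0.48551239 -0.2638585   0.24694688] knobtop [320.48053411 217.45104156] plate [320.58958319 190.26608554]
((321.1585693359375, 189.4429168701172), (126.39265441894531, 129.58883666992188), 89.90229034423828) [ 0.48732301 -0.26417799  0.093     ]
```

View pics/w5.png

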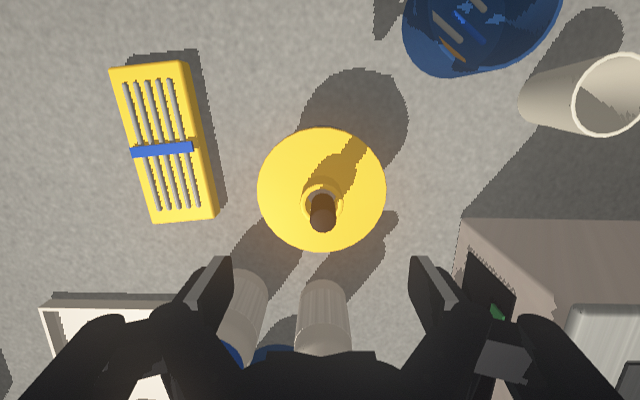

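The lid pair sits centred and level on the tub. The plate centre is at (321,189) and the knob at (322,217), both matching the prediction. Now the collar grip.

```bash
python3 -m creep '[{"x":0,"y":1,"z":35,"spin":0},{"x":0,"y":0,"z":40,"spin":0},{"x":0,"y":0,"z":30,"spin":0},{"x":0,"y":0,"z":15,"spin":0},{"x":0,"y":0,"z":8,"spin":0},{"x":0,"y":0,"z":0,"spin":0},{"x":0,"y":0,"z":0,"spin":0},{"x":0,"y":0,"z":0,"spin":0}]' 0
python3 -m creep '[{"x":0,"y":0,"z":0,"spin":0},{"x":0,"y":0,"z":0,"spin":0},{"x":0,"y":0,"z":0,"spin":0},{"x":0,"y":0,"z":0,"spin":0},{"x":0,"y":0,"z":0,"spin":0},{"x":0,"y":0,"z":0,"spin":0}]' 1
```

```text
t: 19.23
eef_pos: [0.4876, -0.2646, 0.1216]
tool_rot: [2.199, 2.241, 0.0]
wrist_force: [-0.4, -0.2, 0.8]
gripper_width: 0.0852
grip_force: 0.0
t: 19.98
eef_pos: [0.4873, -0.2644, 0.1209]
tool_rot: [2.199, 2.242, 0.0]
wrist_force: [-0.6, 0.0, 4.3]
gripper_width: 0.0365
grip_force: 60.2
```

```bash
python3 -m creep '[{"x":0,"y":0,"z":-4,"spin":0},{"x":0,"y":0,"z":-8,"spin":0},{"x":0,"y":0,"z":-12,"spin":0},{"x":0,"y":0,"z":-14,"spin":0},{"x":0,"y":0,"z":-14,"spin":0},{"x":0,"y":0,"z":-14,"spin":0},{"x":0,"y":0,"z":-14,"spin":0},{"x":0,"y":0,"z":-14,"spin":0},{"x":0,"y":0,"z":-18,"spin":0},{"x":0,"y":0,"z":-20,"spin":0},{"x":0,"y":0,"z":-20,"spin":0},{"x":0,"y":0,"z":-18,"spin":0},{"x":0,"y":0,"z":-10,"spin":0},{"x":0,"y":0,"z":0,"spin":0},{"x":0,"y":0,"z":0,"spin":0},{"x":0,"y":0,"z":0,"spin":0}]'
python3 - <<'E'
from h import *
tiles=[]
for n in("scene","side"):
    im=grab_frame(n);save("f_"+n,im);c=calibration(n);u,v=proj(c,(.487,-.265,.15)).astype(int)
    tiles.append(cv2.resize(im[max(v-65,0):max(v-65,0)+130,u-65:u+65,::-1],(400,400),interpolation=cv2.INTER_CUBIC));print(n,u-65,v-65)
cv2.imwrite("pics/final.png",np.hstack(tiles))
E
```

```text
t: 21.98
eef_pos: [0.4866, -0.2639, 0.2991]
tool_rot: [-2.199, -2.241, 0.0]
wrist_force: [0.3, 0.5, -2.2]
gripper_width: 0.0363
grip_force: 60.1
scene 239 82
side 283 91
```

View pics/final.png

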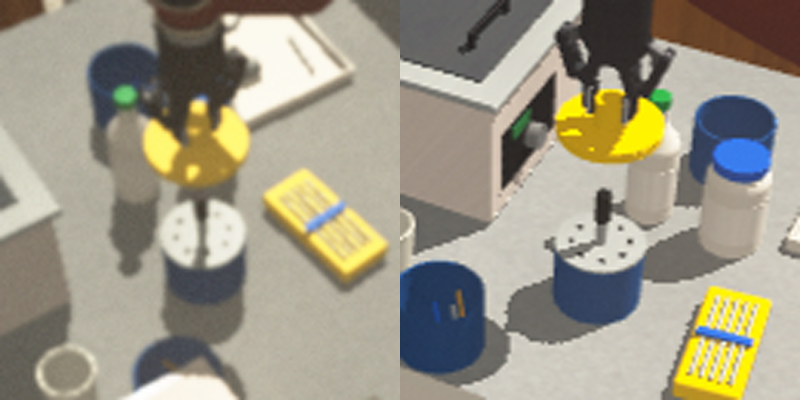

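The inner lid sits level on the tub (scene crop (203,235), side crop (602,243)). The outer lid is held level well above the knob, and the bystanders are undisturbed.

```bash
python3 -c "
from station import workorder
print(workorder.hand_in())"
```

```text
the job is handed in; nothing more can be done
None
```

The job is handed in at about 22 s of the 69 s allowed: the door was swung open to about a right angle and left there, the inner lid is seated on the nearest tub, and the yellow outer lid is held level, its lower edge about 90 mm above the knob top.

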